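# Sweep the axle nuts off the work board into the blue tray

## Task

Sweep the three steel axle nuts across the raised work board with the fingertips and over its edge so that they drop into the blue tray beside it. Only push them, never pick one up; leave the brass bush standing where it is among them, and do not disturb anything else on the bench.

Things in the scene. Friction and masses are not known exactly. Their poses are not given: they have to be found in the camera images.
- board: fixed pale wood work board, 250 (its x) x 200 (its y), top 32 above the bench, turned up to 0.25 rad; origin under its centre, at bench height. Its edges at y = +100 and -100 are open, a catch tray against each. Nuts and bush stand on it in four lanes about 55 apart along its x, one in each, in any order, within 50 of its middle line.
- blue_tray: fixed open blue plastic tray, empty, 250 (x) x 100 (y) x 28 high, walls and floor 4 thick, rim 4 below the board's top; axes parallel to the board's, origin under its centre, at bench height. It lies along one long edge of the board, 2 from it: centre 152 from the board's centre along the board's +y or -y (either may occur).
- red_tray: fixed scrap tray of the same size in red, with a few old bolts in it, along the board's other long edge; origin as for the blue tray.
- nut_a: loose steel axle cap nut standing on the work board, hexagon 24 across flats and 12 high with a dome on top, 21 high over all, about 40 g; one of three alike. Origin at the centre of its underside, z up.
- nut_a_mid (a point): point inside nut_a, on its axis 8 above its underside
- nut_b: loose steel axle cap nut standing on the work board, hexagon 24 across flats and 12 high with a dome on top, 21 high over all, about 40 g; one of three alike. Origin at the centre of its underside, z up.
- nut_b_mid (a point): point inside nut_b, on its axis 8 above its underside
- nut_c: loose steel axle cap nut standing on the work board, hexagon 24 across flats and 12 high with a dome on top, 21 high over all, about 40 g; one of three alike. Origin at the centre of its underside, z up.
- nut_c_mid (a point): point inside nut_c, on its axis 8 above its underside
- bush: loose brass bush (a ring 26 across, bore 14, 18 high) standing on the board among the nuts; origin at the centre of its underside. To be left where it is.
- footrest: loose aluminium footrest, 45 x 111 x 50, on the bench right of the trays; origin under its mounting plate; bystander
- mirror: loose black side mirror lying glass up, 100 x 150 x 28 with a stem 190 long to its +y, on the bench left of the trays; origin at the centre of its underside; bystander
- wrench: loose steel spanner, 200 long, lying on the bench beyond the board; origin under its middle; bystander
- tin: loose closed tin, 70 across, 90 high, standing on the bench right of the trays; origin at the centre of its underside; bystander

How it is judged:
At the end, for the whole second after the job is handed in: All three nuts lie at rest inside the blue tray (nut's middle within the tray's walls and not above 36 mm over the bench), and the brass bush is within 10 mm of where it started (x of nut_a_mid in the frame of blue_tray between -0.121 and 0.121 m and y of nut_a_mid in the frame of blue_tray between -0.046 and 0.046 m and z of each of nut_a_mid, nut_b_mid, nut_c_mid in the frame of blue_tray below 0.036 m and linear speed of each of nut_a, nut_b, nut_c below 0.03 m/s and x of nut_b_mid in the frame of blue_tray between -0.121 and 0.121 m and y of nut_b_mid in the frame of blue_tray between -0.046 and 0.046 m and x of nut_c_mid in the frame of blue_tray between -0.121 and 0.121 m and y of nut_c_mid in the frame of blue_tray between -0.046 and 0.046 m and distance of bush from where it was at the start of the episode below 0.01 m); the robot touches nothing.
It fails at once if a nut lifted (its middle more than 56 mm above the bench; 40 mm as it stands on the board) (height (world z) of any of nut_a_mid, nut_b_mid, nut_c_mid above 0.056 m).
It fails at once if the brass bush moved more than 10 mm (distance of bush from where it was at the start of the episode above 0.01 m).
It fails at once if the footrest, mirror, spanner or tin moved more than 15 mm (distance of any of footrest, mirror, wrench, tin from where it was at the start of the episode above 0.015 m).
It also fails if it takes over 64 s, if anything falls off the work surface, if the arm or the gripper's body presses on something with over 40 N, if the wrist force passes 120 N, or if a joint passes its speed limit or range.

## Robot

A 6-joint arm with a two-finger parallel gripper is mounted at the origin on the work surface. World frame = base frame: x ahead of the robot, y to its left, z up, the work surface at z = 0. Lengths are in m, angles in rad, forces in N, time in s.
With the tool pointing down it reaches from about 0.375 to 0.975 m from the base axis. Payload 3.8 kg.
Tool frame: the origin (TCP) lies midway between the tips of the shut fingers; the grasp point (between the pads) lies 19 mm behind it; z points along the fingers, y is the line along which they close (so a half turn about z gives the same grasp; the last joint's range is limited). The gripper opens to 85 mm and grips with 20 to 120 N. Pads are 22 mm wide; open, the fingers measure 114 mm over their backs; the gripper's body (76 mm by 85 mm) begins 54 mm behind the grasp point. The pads swing forward as they close: fully open they stand 13 mm farther back than shut.
Start: joints at [-1.167, 0.264, 1.604, -0, 1.274, -0.037], TCP at [0.288, -0.61, 0.231] pointing down, gripper open.
Joint ranges: [-2.63, 2.63], [-0.94, 2.18], [0.31, 2.57], [-1.31, 4.45], [0, 2.66], [-2.55, 2.55]. Speed limits (rad/s): [2.57, 2.57, 3.14, 3.14, 3.14, 3.14].

## Interface

Orientations are given as a rotation vector (axis times angle).
In Python, from workcell import * gives the robot as it stands. The module is installed in compiled form; this text tells all that it offers.
- The arm moves only by the tool apply_moves, never from a script. Its arguments are lists of equal length, an entry for each row: "fingers": the opening, from 0 (shut) to 1 (fully open); "travel": the shift along the tool's x, y, z normalised to -1 to 1, where 1 is 0.05 m, a list of three; "rotation": the turn, a rotation vector about the tool's x, y, z normalised to -1 to 1, where 1 is 6 degrees, a list of three. In form: {"fingers": [fingers, ...], "travel": [[dx, dy, dz], ...], "rotation": [[ax, ay, az], ...]}. A call has 1 to 12 rows; each row shifts and turns the commanded pose from where the row before left it, along the tool's axes as they then stand; what a row does not reach is not made up. A row lasts 1/10 s, in which the tool goes at most 50 mm and 8.59 degrees, less where a joint would pass 70% of its speed; a pose out of reach is approached as far as the arm can. A call with a number of a shift or a turn outside -1 to 1 is refused whole. A call with a gripper value outside its range is refused whole. The fingers move at their own pace and stop on an object; "newtons" is the grip in N (left out, the last holds). Time passes only in rows, so rows that do not move let the fingers close. It gives the time, the measured TCP pose, the force, the opening and the grip force at its end, in the units of the state.
- read_state(): the state, without advancing time (a new reading comes with each control period).
- read_camera(name): name is "scene" or "top" or "wrist"; returns a dict with "image" (480x640x3 uint8, red, green, blue), "fx", "fy", "cx", "cy" (pixels), "extrinsics" (4x4, takes a point from world to camera coordinates). Camera axes: x right, y down, z forward; pixel columns grow to the right and rows downward; lengths in m; the calibration is good to about 2 mm. A picture is of the moment at which its call begins. There is no depth.
- finish_job(): hands the job in; it is judged then, once.
Trained networks look in the newest picture that a camera, given by its name, has taken for a name from the list of things; names that differ only in an ending like _2 or _b are one class to them, and where a whole thing is asked for, a point or a joint stands for the part that bears it (a point fixed in the world has none). Each returns a list of dicts, best first, with "p" (0 to 1); they miss things now and then, are a little off and sometimes report something else, mostly with a low value. They report only what shows in the picture. A call takes as long as a camera call.
- regions_of(camera, name): "mask" (480x640 bool, what is visible of it) and "bbox" ([left, top, width, height] in pixels, round what is visible of it).
- tip_of(camera, name): "location" ([column, row] in pixels: a listed point, or the origin of a listed thing).
The state is a dict: "time": time; "q": joint angles; "joint_vel": joint speeds; "joint_torque": joint torques, N m; "tool_pos": TCP position; "tcp_rot": TCP orientation; "wrist_force": force on the tool from outside, world axes, zero at the start; "torque": the same for the moment, N m; "width": opening from 0.0 (shut) to 1.0 (fully open); "grip_force": force on a finger pad.
Only numpy, scipy, OpenCV 4.12 (cv2) and the standard library are available. Lean on these libraries where they do the work, as an engineer would, in place of code of your own. Each camera call takes 0.05 s, during which the arm holds its last target. There are 200 camera calls.

## Working session

There is one attempt and no reset: what is moved stays moved. The work goes in short steps, Python scripts to look and compute and a tool call to move; the robot and the scene stay as the last step left them, time stands still between calls to the robot, and variables do not carry over. Pictures are saved under pics/ and viewed, at most 10 in all, crops included, and the job is handed in when it is done.

Besides the shell and the picture viewer there is one more tool, called after "Emit:" as name(argument=value, ...) on one line, values as JSON. apply_moves: Moves the arm, as the interface text tells. Scaled input: -1 to 1 covers 0.05 m each way for a shift and 6 degrees each way for a turn. Its arguments: {"type":"object","properties":{"fingers":{"type":"array","items":{"type":"number"}},"travel":{"type":"array","items":{"type":"array","items":{"type":"number"}}},"rotation":{"type":"array","items":{"type":"array","items":{"type":"number"}}},"newtons":{"type":"number"}},"required":["fingers","travel","rotation"]}

```bash
mkdir -p pics
cat > h.py <<'E'
from workcell import *
import numpy as np, cv2
from scipy.spatial.transform import Rotation as R
def ray(c,px,z):
    T=c["extrinsics"];Rm=T[:3,:3];o=-Rm.T@T[:3,3]
    d=Rm.T@np.array([(px[0]-c["cx"])/c["fx"],(px[1]-c["cy"])/c["fy"],1])
    return o+d*(z-o[2])/d[2]
E
python3 - <<'E'
from h import *
s=read_state();print(s["time"],s["tool_pos"],s["tcp_rot"],s["width"])
c=read_camera("top");cv2.imwrite("pics/top.png",c["image"][:,:,::-1])
for n,z in [("board",0),("blue_tray",0),("red_tray",0),("nut_a",.032),("nut_a_mid",.04),("bush",.032),("footrest",0),("mirror",0),("wrench",0),("tin",0)]:
    for d in tip_of("top",n)[:5]: print(n,round(d["p"],2),np.round(d["location"],1),np.round(ray(c,d["location"],z),4))
for n in ["board","blue_tray","nut_a","bush"]:
    for d in regions_of("top",n)[:5]:
        m=d["mask"].astype(np.uint8); k=cv2.findContours(m,0,2)[0]; k=max(k,key=cv2.contourArea); print(n,round(d["p"],2),d["bbox"],cv2.minAreaRect(k),np.round([ray(c,p,.032)[:2] for p in cv2.boxPoints(cv2.minAreaRect(k))],3).tolist())
E
```

```text
0.0 [ 0.28772322 -0.60979258  0.22992675] [-3.06344389e+00 -6.86307998e-01  6.12026555e-04] 1.0013409808379237
board 0.56 [306.2 268.8] [0.5487 0.0316 0.    ]
blue_tray 0.93 [367.7 280.2] [ 0.5234 -0.1246  0.    ]
red_tray 0.75 [246.3 252. ] [0.5879 0.1846 0.    ]
red_tray 0.33 [455.2 221. ] [ 0.6794 -0.3462  0.    ]
nut_a 0.52 [331.5 237.6] [ 0.6265 -0.0297  0.032 ]
nut_a 0.51 [315.4 278.3] [0.5243 0.0082 0.032 ]
nut_a 0.44 [302.2 255.3] [0.5806 0.0423 0.032 ]
nut_a 0.2 [467.6 299.8] [ 0.4797 -0.3692  0.032 ]
nut_a_mid 0.38 [301.6 255.1] [0.5806 0.0437 0.04  ]
bush 0.49 [308.6 296.6] [0.4788 0.0241 0.032 ]
footrest 0.8 [467.1 299.2] [ 0.4812 -0.3763  0.    ]
mirror 0.96 [164.5 307.4] [0.4437 0.3858 0.    ]
wrench 0.69 [302.1 253.5] [0.5873 0.0429 0.    ]
wrench 0.65 [317.8 173.6] [0.7941 0.0074 0.    ]
tin 0.82 [454.  222.9] [ 0.6744 -0.3432  0.    ]
board 0.85 [259.2, 207.1, 99.6, 120.2] ((309.0638732910156, 266.7886047363281), (82.4090347290039, 104.15193939208984), 12.72435474395752) [[0.447, 0.15], [0.701, 0.1], [0.66, -0.102], [0.407, -0.049]]
board 0.22 [140.6, 277.9, 42.9, 11
[... 443 characters left out ...]
891113281), (46.16062927246094, 16.204683303833008), 1.7357045412063599) [[0.459, -0.355], [0.499, -0.356], [0.498, -0.47], [0.458, -0.469]]
nut_a 0.46 [296.1, 250.0, 13.4, 10.7] ((303.5, 253.0), (10.0, 9.0), 90.0) [[0.599, 0.051], [0.599, 0.028], [0.574, 0.028], [0.574, 0.05]]
nut_a 0.44 [330.7, 232.9, 11.2, 8.6] ((333.5, 236.5), (9.0, 9.0), 90.0) [[0.64, -0.023], [0.641, -0.046], [0.618, -0.046], [0.618, -0.024]]
nut_a 0.4 [309.2, 271.8, 11.0, 10.9] ((316.0, 278.0), (8.0, 8.0), 90.0) [[0.535, 0.017], [0.535, -0.003], [0.515, -0.003], [0.515, 0.016]]
bush 0.18 [328.3, 231.7, 12.2, 11.8] ((333.0, 236.5), (11.0, 10.0), 90.0) [[0.643, -0.021], [0.643, -0.046], [0.616, -0.046], [0.615, -0.021]]
```

View pics/top.png

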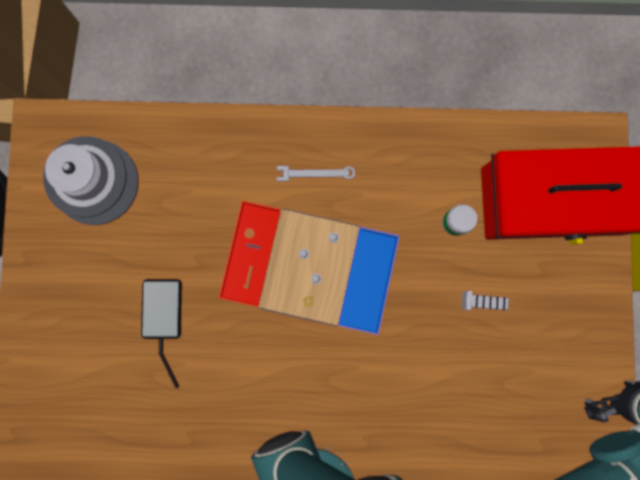

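The top view shows the board centred near (309,267) with blue to its right, towards world -y. The nuts are at (333,238), (303,254) and (316,279). The bush is at (308,300), in the lane nearest the robot. Next I'll refine these positions in the board frame.

```bash
cat >> h.py <<'E'
def cam_center(c): T=c["extrinsics"];return -T[:3,:3].T@T[:3,3]
E
python3 - <<'E'
from h import *
c=read_camera("top");im=c["image"];print(cam_center(c))
hsv=cv2.cvtColor(im,cv2.COLOR_RGB2HSV)
blue=((hsv[...,0]>100)&(hsv[...,0]<125)&(hsv[...,1]>150)).astype(np.uint8);blue[:,:320]=0;blue[:, 410:]=0;blue[:200]=0;blue[345:]=0
red=(((hsv[...,0]<4)|(hsv[...,0]>176))&(hsv[...,1]>190)).astype(np.uint8);red[:,300:]=0;red[:190]=0;red[320:]=0
for n,m in (("blue",blue),("red",red)):
    k=max(cv2.findContours(m,0,1)[0],key=cv2.contourArea);r=cv2.minAreaRect(k);P=np.array([ray(c,p,.028)[:2] for p in cv2.boxPoints(r)]);print(n,P.round(3).tolist(),P.mean(0))
for n in ["nut_a","bush"]:
    for d in regions_of("top",n)[:4]:
        x,y,w,h=d["bbox"];print(n,round(d["p"],2),[x+w/2,y+h/2])
g=hsv[...,1].astype(float);b=hsv
for (u,v) in [(333,238),(303,254),(316,279),(308,300)]:
    w=im[v-11:v+12,u-11:u+12].astype(float);med=np.median(w.reshape(-1,3),0)
    D=np.abs(w-med).sum(2);D[D<45]=0;D=np.minimum(D,120);yy,xx=np.mgrid[v-11:v+12,u-11:u+12]
    p=np.array([(xx*D).sum(),(yy*D).sum()])/D.sum();print(p.round(1),(D>0).sum(),ray(c,p,.042).round(4))
cv2.imwrite("pics/crop.png",cv2.resize(im[195:340,215:405,::-1],None,fx=4,fy=4,interpolation=cv2.INTER_CUBIC))
E
```

```text
[0.47956593 0.02958162 1.56863382]
blue [[0.413, -0.052], [0.653, -0.1], [0.634, -0.196], [0.394, -0.146]] [ 0.52329435 -0.12368093]
red [[0.474, 0.244], [0.714, 0.196], [0.693, 0.101], [0.454, 0.151]] [0.58373247 0.17299766]
nut_a 0.59 [315.29999999999995, 277.0]
nut_a 0.57 [335.15000000000003, 237.8]
nut_a 0.51 [304.85, 255.0]
nut_a 0.51 [306.2, 268.59999999999997]
[333.3 237.3] 83 [ 0.6263 -0.0338  0.042 ]
[303.5 253.5] 85 [0.5846 0.039  0.042 ]
[315.7 278.3] 85 [0.5239 0.0075 0.042 ]
[308.6 301. ] 63 [0.468 0.024 0.042]
```

View pics/crop.png

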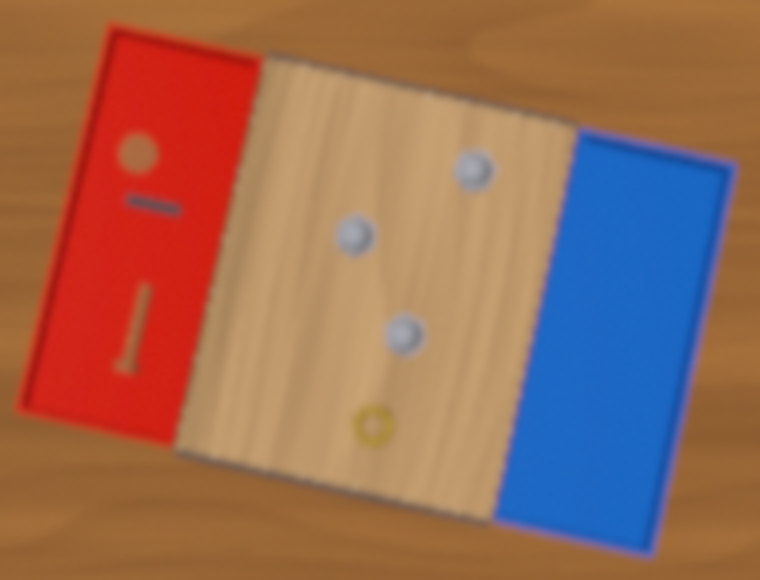

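Board frame: centre (0.5535, 0.0247), turned by -0.201 rad. In board coordinates (mm) the nuts are at (83,-43), (28,20) and (-26,-23), and the bush is at (-84,-18). These match the four lanes. I'll push each nut towards board -y with the fingers slightly open as a cradle.

Emit:
apply_moves(fingers=[0.18,0.18,0.18,0.18,0.18,0.18,0.18,0.18,0.18,0.18,0.18,0.18], travel=[[0.6,-0.6,0],[0.65,-0.65,0],[0.65,-0.65,0],[0.65,-0.65,0],[0.65,-0.65,0],[0.65,-0.65,0],[0.65,-0.65,0],[0.65,-0.65,0],[0.65,-0.65,0],[0.65,-0.65,0],[0.65,-0.65,0],[0.65,-0.65,0]], rotation=[[0,0,0],[0,0,0],[0,0,0],[0,0,0],[0,0,0],[0,0,0],[0,0,0],[0,0,0],[0,0,0],[0,0,0],[0,0,0],[0,0,0]])

```text
time: 2.1
tool_pos: [0.4735, -0.0929, 0.2318]
tcp_rot: [3.065, 0.687, 0.002]
wrist_force: [0.4, -0.9, 0.9]
width: 0.182
grip_force: 0.0
```

Emit:
apply_moves(fingers=[0.18,0.18,0.18,0.18,0.18,0.18,0.18,0.18,0.18,0.18], travel=[[0,0,0],[0,0,0],[0,0,0],[0,0,0],[0,0,0],[0,0,0],[0,0,0],[0,0,0],[0,0,0],[0,0,0]], rotation=[[0,0,-1],[0,0,-1],[0,0,-1],[0,0,-1],[0,0,-1],[0,0,-1],[0,0,-1],[0,0,-1],[0,0,-0.9],[0,0,0]])

```text
time: 3.1
tool_pos: [0.4731, -0.0947, 0.2314]
tcp_rot: [2.43, 1.991, 0.0]
wrist_force: [0.3, -0.2, 0.4]
width: 0.186
grip_force: 0.0
```

```bash
cat >> h.py <<'E'
O=np.array([.5535,.0247]);th=-.201
def rep():
    s=read_state();M=R.from_rotvec(s["tcp_rot"]).as_matrix();ex=np.array([np.cos(th),np.sin(th)]);ey=np.array([-ex[1],ex[0]])
    d=s["tool_pos"][:2]-O;print("t",round(s["time"],2),"board xy",(d@ex).round(4),(d@ey).round(4),"z",s["tool_pos"][2].round(4),"w",round(s["width"],3),"F",np.round(s["wrist_force"],1))
    print("tool y ang",np.arctan2(M[1,1],M[0,1]).round(4),"vs",th,"z",M[:,2].round(4))
E
python3 -c "
from h import *
rep()"
```

```text
t 3.1 board xy -0.0549 -0.133 z 0.2314 w 0.186 F [ 0.3 -0.2  0.4]
tool y ang -0.1977 vs -0.201 z [ 4.e-04 -1.e-04 -1.e+00]
```

Emit:
apply_moves(fingers=[0.18,0.18,0.18,0.18,0.18,0.18,0.18,0.18,0.18,0.18], travel=[[0.8,0.15,0],[0.8,0.15,0],[0.8,0.15,0],[0.8,0.15,0],[0,0,0],[0,0,0.9],[0,0,0.9],[0,0,0.9],[0,0,0.7],[0,0,0]], rotation=[[0,0,0],[0,0,0],[0,0,0],[0,0,0],[0,0,0],[0,0,0],[0,0,0],[0,0,0],[0,0,0],[0,0,0]])

```text
time: 4.1
tool_pos: [0.5283, 0.0553, 0.0557]
tcp_rot: [-2.427, -1.984, 0.016]
wrist_force: [-1.2, 0.3, -0.6]
width: 0.177
grip_force: 0.0
```

```bash
python3 -c "
from h import *
rep()
for n in('wrist','scene'):
  c=read_camera(n);cv2.imwrite('pics/'+n+'.png',c['image'][:,:,::-1])"
```

```text
t 4.1 board xy -0.0308 0.0249 z 0.0557 w 0.177 F [-1.2  0.3 -0.6]
tool y ang -0.2 vs -0.201 z [-0.012  -0.001  -0.9999]
```

View pics/wrist.png

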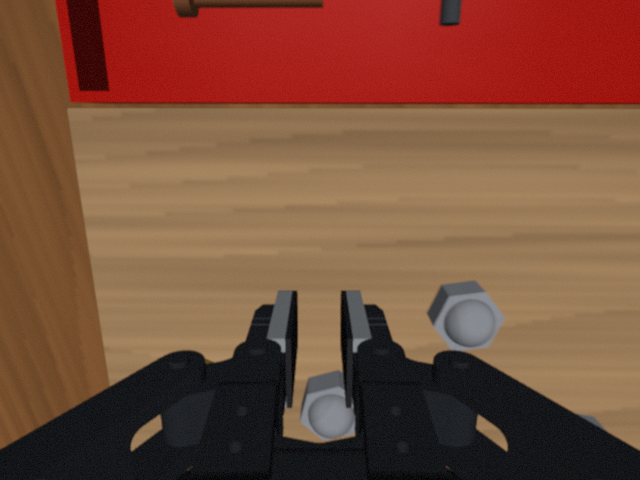

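The wrist view shows the target nut at (330,405) just ahead of the finger gap, about 4 mm to the tool's +y side. The second nut is at (468,315), clear of the fingers. I'll shift over and finish the descent.

Emit:
apply_moves(fingers=[0.18,0.18,0.18], travel=[[0,0.08,0],[0,0,0.36],[0,0,0]], rotation=[[0,0,0],[0,0,0],[0,0,0]])

```text
time: 4.5
tool_pos: [0.539, 0.0553, 0.0445]
tcp_rot: [2.43, 1.99, 0.002]
wrist_force: [-0.4, -0.2, 0.3]
width: 0.179
grip_force: 0.0
```

```bash
python3 -c "
from h import *
rep()"
```

```text
t 4.5 board xy -0.0204 0.0271 z 0.0445 w 0.179 F [-0.4 -0.2  0.3]
tool y ang -0.1986 vs -0.201 z [ 0.0017  0.     -1.    ]
```

View pics/scene.png

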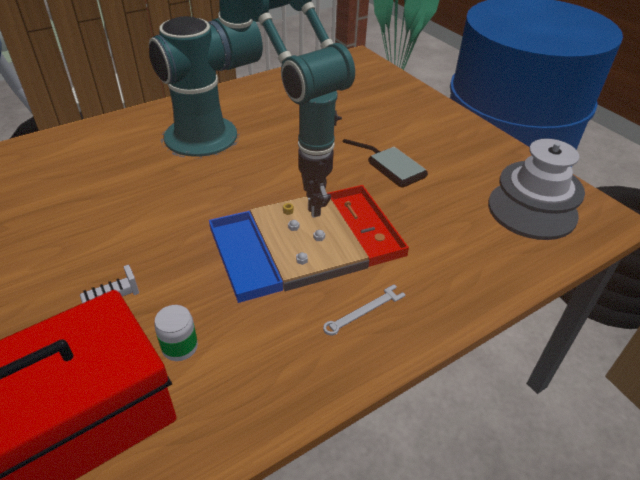

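The scene view agrees: the gripper is behind the nuts on the red side. The arm has now settled, about 5 mm past the nut's lane, so I'll correct that, lower a little, and push.

Emit:
apply_moves(fingers=[0.18,0.18,0.18,0.18], travel=[[0,-0.11,0],[0,0,0.13],[0,0,0],[0,0,0]], rotation=[[0,0,0],[0,0,0],[0,0,0],[0,0,0]])

```text
time: 4.9
tool_pos: [0.5326, 0.0566, 0.037]
tcp_rot: [2.43, 1.991, 0.0]
wrist_force: [0.3, -0.6, -0.0]
width: 0.18
grip_force: 0.0
```

```bash
python3 -c "
from h import *
rep()"
```

```text
t 4.9 board xy -0.0269 0.0271 z 0.037 w 0.18 F [ 0.3 -0.6 -0. ]
tool y ang -0.1979 vs -0.201 z [ 3.e-04  0.e+00 -1.e+00]
```

Emit:
apply_moves(fingers=[0.18,0.18,0.18,0.18,0.18,0.18,0.18,0.18,0.18,0.18,0.18,0.18], travel=[[-0.2,0,0],[-0.25,0,0],[-0.25,0,0],[-0.25,0,0],[-0.25,0,0],[-0.25,0,0],[-0.25,0,0],[-0.25,0,0],[-0.2,0,0],[-0.2,0,0],[-0.2,0,0],[-0.1,0,0]], rotation=[[0,0,0],[0,0,0],[0,0,0],[0,0,0],[0,0,0],[0,0,0],[0,0,0],[0,0,0],[0,0,0],[0,0,0],[0,0,0],[0,0,0]])

```text
time: 6.1
tool_pos: [0.5063, -0.0742, 0.0368]
tcp_rot: [2.431, 1.99, -0.0]
wrist_force: [0.0, 0.5, 0.0]
width: 0.179
grip_force: 0.0
```

```bash
python3 -c "
from h import *
rep()
c=read_camera('wrist');cv2.imwrite('pics/w2.png',c['image'][:,:,::-1])"
```

```text
t 6.1 board xy -0.0265 -0.1064 z 0.0368 w 0.179 F [0.  0.5 0. ]
tool y ang -0.1985 vs -0.201 z [-1.e-04 -1.e-04 -1.e+00]
```

View pics/w2.png

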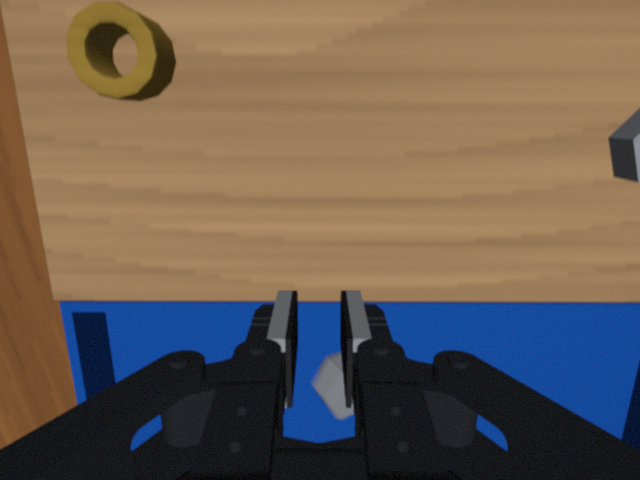

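The first nut lies in the blue tray at (335,385) and the bush stands untouched at (120,52). Next is the nut at board (28,20).

Emit:
apply_moves(fingers=[0.18,0.18,0.18,0.18,0.18,0.18,0.18,0.18,0.18,0.18], travel=[[0,0,-0.6],[0,0,-0.6],[0,0,0],[0.68,0.22,0],[0.68,0.22,0],[0.68,0.22,0],[0.68,0.22,0],[0.68,0.2,0],[0,0,0],[0,0,0]], rotation=[[0,0,0],[0,0,0],[0,0,0],[0,0,0],[0,0,0],[0,0,0],[0,0,0],[0,0,0],[0,0,0],[0,0,0]])

```text
time: 7.15
tool_pos: [0.5924, 0.0835, 0.0958]
tcp_rot: [-2.427, -1.993, 0.002]
wrist_force: [-0.2, 0.1, 0.5]
width: 0.175
grip_force: 0.0
```

```bash
python3 -c "
from h import *
rep()"
```

```text
t 7.15 board xy 0.0264 0.0654 z 0.0958 w 0.175 F [-0.2  0.1  0.5]
tool y ang -0.1958 vs -0.201 z [-1.6e-03 -4.0e-04 -1.0e+00]
```

Emit:
apply_moves(fingers=[0.18,0.18,0.18,0.18,0.18,0.18,0.18,0.18], travel=[[0,0.02,0.5],[0,0,0.5],[0,0,0.17],[0,0,0],[0,0,0],[-0.2,0,0],[-0.3,0,0],[-0.2,0,0]], rotation=[[0,0,0],[0,0,0],[0,0,0],[0,0,0],[0,0,0],[0,0,0],[0,0,0],[0,0,0]])

```text
time: 7.95
tool_pos: [0.5872, 0.0467, 0.0392]
tcp_rot: [2.43, 1.99, 0.001]
wrist_force: [-0.5, 0.3, 0.2]
width: 0.179
grip_force: 0.2
```

```bash
python3 -c "
from h import *
rep()"
```

```text
t 7.95 board xy 0.0286 0.0283 z 0.0392 w 0.179 F [-0.5  0.3  0.2]
tool y ang -0.1983 vs -0.201 z [ 1.3e-03 -2.0e-04 -1.0e+00]
```

Emit:
apply_moves(fingers=[0.18,0.18,0.18,0.18,0.18,0.18,0.18,0.18,0.18,0.18,0.18,0.18], travel=[[-0.2,0,0],[-0.25,0,0],[-0.25,0,0],[-0.25,0,0],[-0.25,0,0],[-0.25,0,0],[-0.25,0,0],[-0.25,0,0],[-0.2,0,0],[-0.2,0,0],[-0.2,0,0],[-0.1,0,0]], rotation=[[0,0,0],[0,0,0],[0,0,0],[0,0,0],[0,0,0],[0,0,0],[0,0,0],[0,0,0],[0,0,0],[0,0,0],[0,0,0],[0,0,0]])

```text
time: 9.15
tool_pos: [0.5606, -0.0827, 0.0382]
tcp_rot: [2.431, 1.99, -0.0]
wrist_force: [0.5, 0.1, 0.3]
width: 0.179
grip_force: 0.0
```

```bash
python3 -c "
from h import *
rep()
c=read_camera('wrist');cv2.imwrite('pics/w3.png',c['image'][:,:,::-1])"
```

```text
t 9.15 board xy 0.0284 -0.1038 z 0.0382 w 0.179 F [0.5 0.1 0.3]
tool y ang -0.1985 vs -0.201 z [-2.e-04 -2.e-04 -1.e+00]
```

View pics/w3.png

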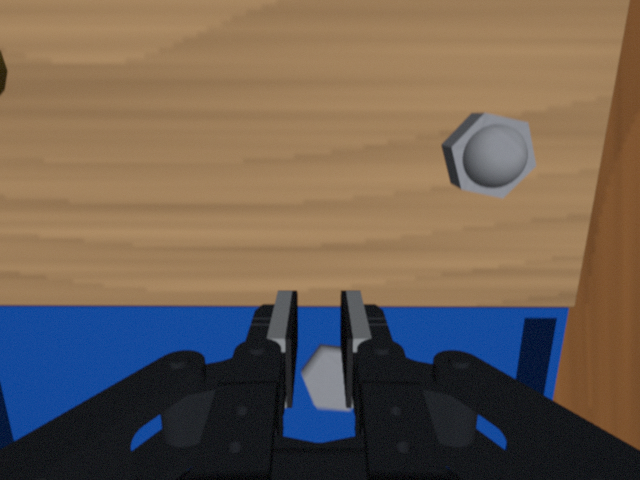

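The second nut is in the tray at (328,378). The third stands at (495,153), in the last lane at board (83,-43).

Emit:
apply_moves(fingers=[0.18,0.18,0.18,0.18,0.18,0.18,0.18,0.18,0.18], travel=[[0,0,-0.6],[0,0,-0.6],[0,0,0],[0.55,0.28,0],[0.55,0.28,0],[0.55,0.28,0],[0.47,0.25,0],[0,0,0],[0,0,0]], rotation=[[0,0,0],[0,0,0],[0,0,0],[0,0,0],[0,0,0],[0,0,0],[0,0,0],[0,0,0],[0,0,0]])

```text
time: 10.1
tool_pos: [0.6347, 0.0121, 0.0973]
tcp_rot: [-2.428, -1.992, 0.002]
wrist_force: [0.2, -0.4, -0.9]
width: 0.18
grip_force: 0.0
```

```bash
python3 -c "
from h import *
rep()"
```

```text
t 10.1 board xy 0.0821 0.0039 z 0.0973 w 0.18 F [ 0.2 -0.4 -0.9]
tool y ang -0.1964 vs -0.201 z [-1.6e-03 -2.0e-04 -1.0e+00]
```

Down by 60 mm, settle, then push 110 mm.

Emit:
apply_moves(fingers=[0.18,0.18,0.18,0.18,0.18], travel=[[0,0,0.5],[0,0,0.5],[0,0,0.2],[0,0,0],[0,0,0]], rotation=[[0,0,0],[0,0,0],[0,0,0],[0,0,0],[0,0,0]])

```text
time: 10.6
tool_pos: [0.6352, 0.011, 0.0387]
tcp_rot: [2.431, 1.99, 0.0]
wrist_force: [0.5, -0.8, 0.5]
width: 0.179
grip_force: 0.0
```

Emit:
apply_moves(fingers=[0.18,0.18,0.18,0.18,0.18,0.18,0.18,0.18,0.18,0.18,0.18,0.18], travel=[[-0.2,0,0],[-0.2,0,0],[-0.2,0,0],[-0.2,0,0],[-0.2,0,0],[-0.2,0,0],[-0.2,0,0],[-0.2,0,0],[-0.2,0,0],[-0.2,0,0],[-0.2,0,0],[0,0,0]], rotation=[[0,0,0],[0,0,0],[0,0,0],[0,0,0],[0,0,0],[0,0,0],[0,0,0],[0,0,0],[0,0,0],[0,0,0],[0,0,0],[0,0,0]])

```text
time: 11.8
tool_pos: [0.6132, -0.0977, 0.0382]
tcp_rot: [2.431, 1.989, -0.001]
wrist_force: [-0.1, 0.0, 0.7]
width: 0.181
grip_force: 0.0
```

Emit:
apply_moves(fingers=[0.18,0.18,0.18,0.18,0.18,0.18,0.18,0.18], travel=[[0,0,-0.8],[0,0,-0.8],[0,0,-0.8],[0,-0.8,-0.8],[0,-0.8,0],[0,-0.8,0],[0,-0.8,0],[0,0,0]], rotation=[[0,0,0],[0,0,0],[0,0,0],[0,0,0],[0,0,0],[0,0,0],[0,0,0],[0,0,0]])

```text
time: 12.6
tool_pos: [0.4558, -0.0644, 0.1922]
tcp_rot: [-2.427, -1.989, 0.004]
wrist_force: [-0.3, -0.7, -0.4]
width: 0.18
grip_force: 0.0
```

```bash
python3 -c "
from h import *
rep()
c=read_camera('top');cv2.imwrite('pics/top2.png',cv2.resize(c['image'][150:345,120:405,::-1],None,fx=2.8,fy=2.8,interpolation=cv2.INTER_CUBIC))
c=read_camera('scene');cv2.imwrite('pics/scene2.png',cv2.resize(c['image'][180:310,190:420,::-1],None,fx=3.4,fy=3.4,interpolation=cv2.INTER_CUBIC))"
```

```text
t 12.6 board xy -0.0779 -0.1068 z 0.1922 w 0.18 F [-0.3 -0.7 -0.4]
tool y ang -0.1975 vs -0.201 z [-0.0045  0.0011 -1.    ]
```

View pics/top2.png

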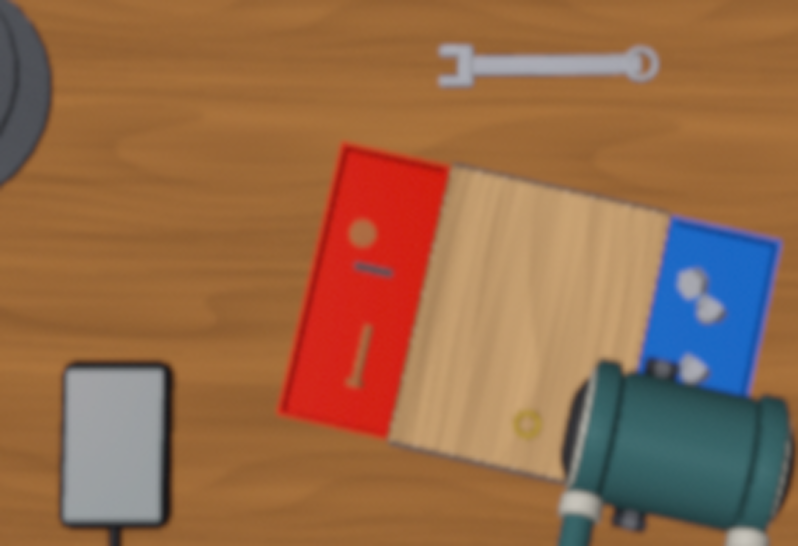

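View pics/scene2.png

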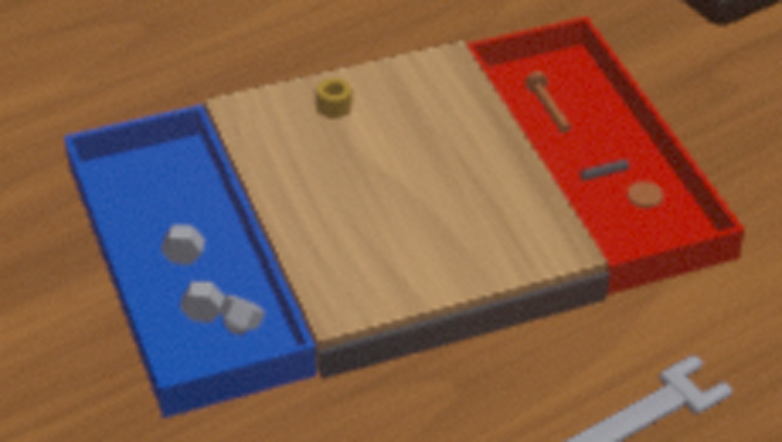

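Both pictures show all three nuts lying in the blue tray (top crop: (690,283), (711,310) and (692,370)). The bush is at its original pixel, (308,301), and the bystanders in view look untouched. I'll let everything settle for a second, then hand in.

Emit:
apply_moves(fingers=[0.18,0.18,0.18,0.18,0.18,0.18,0.18,0.18,0.18,0.18], travel=[[0,0,0],[0,0,0],[0,0,0],[0,0,0],[0,0,0],[0,0,0],[0,0,0],[0,0,0],[0,0,0],[0,0,0]], rotation=[[0,0,0],[0,0,0],[0,0,0],[0,0,0],[0,0,0],[0,0,0],[0,0,0],[0,0,0],[0,0,0],[0,0,0]])

```text
time: 13.7
tool_pos: [0.4612, -0.0657, 0.1937]
tcp_rot: [2.43, 1.991, 0.0]
wrist_force: [-0.1, -0.0, 0.2]
width: 0.186
grip_force: 0.0
```

```bash
python3 -c "
from h import *
print(finish_job())"
```

```text
the job is handed in; nothing more can be done
None
```

I swept all three nuts into the blue tray and left the brass bush where it stood; the job was handed in at about 14 s of the 64 s allowed, and the hand-in returned no verdict.

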